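# Bleed the nitrogen line through its spring-closing valve

## Robot

A 6-joint arm with a two-finger parallel gripper is mounted at the origin on the work surface. World frame = base frame: x ahead of the robot, y to its left, z up, the work surface at z = 0. Lengths are in m, angles in degrees, forces in N, time in s.
With the tool pointing down it reaches from about 0.275 to 0.775 m from the base axis. Payload 14.6 kg.
Tool frame: the origin (TCP) lies midway between the tips of the shut fingers; the grasp point (between the pads) lies 19 mm behind it; x points along the fingers, y is the direction in which the jaws open and shut, and the axes are right-handed (so a half turn about x gives the same grasp; the last joint's range is limited). The gripper opens to 85 mm and grips with 20 to 120 N. Pads are 22 mm wide; open, the fingers measure 114 mm over their backs; the gripper's body (76 mm by 85 mm) begins 54 mm behind the grasp point. The pads swing forward as they close: fully open they stand 13 mm farther back than shut.
Start: joints at [61.347, 15.075, -2.767, 72.158, 0, 81.102], TCP at [0.177, 0.494, 0.231] pointing down, gripper open.
Joint ranges: [-151.79, 151.79], [-50.71, 97.33], [-67.44, 78.34], [-121.81, 120.89], [-77.56, 73.72], [-180, 180]. Speed limits (degrees/s): [108.29, 108.29, 147.25, 159.86, 180, 180].

## Interface

Orientations are given as [roll, pitch, yaw] about the fixed x, y, z axes, in that order (R = Rz(yaw) Ry(pitch) Rx(roll)).
In Python, from rig import manip gives the robot as it stands. The module is installed in compiled form; this text tells all that it offers.
- The arm moves only by the tool jog_arm, never from a script. Its argument "plan" is a list of rows, each a list of 4 numbers: the shift along the tool's x, y, z in m, then the turn about the tool's x in degrees. In form: [[tx, ty, tz, twist], ...]. A call has exactly 10 rows; each row shifts and turns the pose as measured when the row begins, along the tool's axes as they then stand; what a row does not reach is not made up. A row lasts 1/10 s, in which the tool goes at most 50 mm and 8.59 degrees, less where a joint would pass 70% of its speed; a pose out of reach is approached as far as the arm can. A call is refused whole if a number of a shift passes 0.05 or a number of a turn 8.59, either way. A call with a gripper value outside its range is refused whole. "jaw" is the opening, from 0 (shut) to 1 (fully open), set as the call begins (left out, the last holds). The fingers move at their own pace and stop on an object; the grip force is fixed at half the most. Time passes only in rows, so rows that do not move let the fingers close, or fill a call up. It gives the time, the measured TCP pose, the force and the opening at its end, in the units of the state.
- manip.get_state(): the state, without advancing time (a new reading comes with each control period).
- manip.snapshot(name): name is "side" or "top"; returns a dict with "color" (400x640x3 uint8, blue, green, red), "fx", "fy", "cx", "cy" (pixels), "origin" and "orientation" of the camera in the world. Camera axes: x right, y down, z forward; pixel columns grow to the right and rows downward; lengths in m; the calibration is good to about 2 mm. A picture is of the moment at which its call begins. There is no depth.
- manip.sign_off(): hands the job in, once; it reports no verdict.
Trained networks look in a picture, given as the dict that the camera call returned (one of the last four; its "shot" number tells which), for a name from the list of things; names that differ only in an ending like _2 or _b are one class to them, and where a whole thing is asked for, a point or a joint stands for the part that bears it (a point fixed in the world has none). Each returns a list of dicts, best first, with "conf" (0 to 1); they miss things now and then, are a little off and sometimes report something else, mostly with a low value. They report only what shows in the picture. A call takes as long as a camera call. They do not tell look-alikes from the thing itself.
- manip.look_for(picture, name): "centre" ([column, row] in pixels, amid what is visible of it).
- manip.pinpoint(picture, name): "centre" ([column, row] in pixels: a listed point, or the origin of a listed thing).
The state is a dict: "time": time; "q": joint angles; "qd": joint speeds; "tau": joint torques, N m; "eef_pos": TCP position; "tcp_rot": TCP orientation; "wrist_force": force on the tool from outside, world axes, zero at the start; "torque": the same for the moment, N m; "grip_width": finger opening in m.
Only numpy, scipy, OpenCV 4.12 (cv2) and the standard library are available. Lean on these libraries where they do the work, as an engineer would, in place of code of your own. Each camera call takes 0.05 s, during which the arm holds its last target. There are 200 camera calls.

## Task

Bleed down the nitrogen line: fit the loose red lever over the square stem of the bleed valve, fully down on its shoulder and pointing straight away from the yellow pointer, then pull it round against the spring until the tip of the yellow pointer meets the green mark on the dial. The valve shuts itself when let go, so finish while still holding the lever with the pointer steady at the mark. Leave the bottles, flasks and other things on the bench standing where they are.

Things in the scene. Friction and masses are not known exactly. Their poses are not given: they have to be found in the camera images.
- lever: Loose valve lever flat on the bench, 22 mm tall, 0.2 to 0.35 kg, balances 45 mm along x. Origin: centre of the underside of its steel hub (34 x 34 x 22 mm), which has a 17.4 mm square hole right through, sides parallel to x and y. x: along the lever from the hub to the handle end. Neck 16 mm wide (z 6 to 16 mm), then a red sleeve 22 x 22 mm from x = 58 to 152 mm.
- lever_grip (a point): A point in the red sleeve: 85 mm from the hub's axis along the lever's x, 11 mm above its underside. Axes as the lever's.
- valve: Brass bleed valve on a grey base plate (270 x 110 mm) fixed to the bench, at a different place and angle each time. Origin: on the bench, below the stem's axis. Pipe along x, 45 mm up; a pressure gauge at x = 75 to 145 mm, up to 115 mm high; a copper silencer points to -y. Around the stem lies a dark dial, 124 mm across, its top 80 mm up.
- stem_seat (a point): On the stem's axis, on the shoulder (36 mm disc, 90 mm above the bench) where the lever's underside rests. The stem: a 16 mm square standing 27 mm above it, last 4 mm tapered to 11 mm. Turns with the stem: x is where the fitted lever must point, straight away from the yellow pointer (valve's +y when shut); the square's sides are parallel to x and y. The bore has about 0.09 rad of play either way.
- stem (a joint): Angle of the stem (rad): 0 = shut, where the spring holds it; grows anticlockwise seen from above, to 1.45 at the stop (the fitted lever swings from the valve's +y towards its -x). The spring takes 0.27 N m to start and 0.45 N m more per radian: 5 to 10 N at the sleeve at the mark.
- pointer_tip (a point): Tip of the yellow pointer that turns with the stem just above the dial, 50 mm from the stem's axis on the side away from the lever, 84 mm above the bench.
- mark_edge (a point): Middle of the inner edge of the green mark, a clamp 12 mm wide on the dial's rim, at the same height and radius as the pointer's tip: they coincide when the pointer meets the mark. Fixed during the job, but set anew each time, reached at a stem angle between 0.6 and 1.1 rad.
- wrench: Leave alone: steel spanner, 170 mm long, lying flat on the bench (some 8 mm thick).
- amber_bottle: Leave alone: brown glass reagent bottle with red cap, 84 mm across, 160 mm tall; origin under its centre.
- white_bottle: Leave alone: white plastic bottle with an orange band, 72 mm across, 170 mm tall; origin under its centre.
- flask_blue: Leave alone: stoppered conical glass flask, blue stopper, 80 mm across the foot, 134 mm tall; origin under its centre.
- flask_green: Leave alone: the same flask with a green stopper; origin under its centre.
- jar: Leave alone: small white jar with a blue lid, 52 mm across, 85 mm tall; origin under its centre.
- pipette: Leave alone: white hand pipette lying on the bench, 260 mm long, 26 mm tall.
Not all that is in view belongs to the job. There is more than one size of the lever; the job needs the middle-sized.

How it is judged (in metres and radians):
On the way, in this order (a step that is already met when the one before it is completed fails the run):
1. the lever sits fully down on the stem, pointing away from the pointer, with the valve still shut (z of lever in the frame of stem_seat between -0.004 and 0.004 m and horizontal distance between lever and stem_seat below 0.004 m and angle between lever's own z axis and vertical below 0.1 rad and x of lever_grip in the frame of stem_seat above 0.08 m and value of joint stem below 0.25 rad), for 0.2 s.
2. the lever is held with the pointer steady at the green mark (z of lever in the frame of stem_seat between -0.004 and 0.004 m and horizontal distance between lever and stem_seat below 0.004 m and angle between lever's own z axis and vertical below 0.1 rad and x of lever_grip in the frame of stem_seat above 0.08 m and horizontal distance between pointer_tip and mark_edge below 0.006 m and contact force between the fingers and lever above 2 N and velocity of joint stem between -0.05 and 0.05 rad/s), for 0.5 s.
At the end, for the whole second after the job is handed in: Lever on the stem's shoulder (within 4 mm, upright within 0.1 rad), pointing away from the pointer; pointer tip within 6 mm of the green mark's inner edge and still (under 0.05 rad/s); fingers still hold the lever (over 2 N), which touches none of the other things (all of step 2 and contact force between lever and wrench below 0.5 N and contact force between lever and amber_bottle below 0.5 N and contact force between lever and white_bottle below 0.5 N and contact force between lever and flask_blue below 0.5 N and contact force between lever and flask_green below 0.5 N and contact force between lever and jar below 0.5 N and contact force between lever and pipette below 0.5 N); the arm keeps its last pose, push and grip.
It fails at once if another thing on the bench is shifted by more than 30 mm (distance of any of wrench, amber_bottle, white_bottle, flask_blue, flask_green, jar, pipette from where it was at the start of the episode above 0.03 m).
It fails at once if a bottle, flask or jar is tipped over (angle between any of amber_bottle, white_bottle, flask_blue, flask_green, jar's own z axis and vertical above 0.4 rad).
It also fails if it takes over 45 s, if anything falls off the work surface, if the arm or the gripper's body presses on something with over 40 N, if the wrist force passes 120 N, or if a joint passes its speed limit or range.

## Working session

There is one attempt and no reset: what is moved stays moved. The work goes in short steps, Python scripts to look and compute and a tool call to move; the robot and the scene stay as the last step left them, time stands still between calls to the robot, and variables do not carry over. Pictures are saved under pics/ and viewed, about 8 in all and at most 12, crops included, and the job is handed in when it is done.

Besides the shell and the picture viewer there is one more tool, called after "Call:" as name(argument=value, ...) on one line, values as JSON. jog_arm: Moves the arm, as the interface text tells. Its arguments: {"type":"object","properties":{"plan":{"type":"array"},"jaw":{"type":"number"}},"required":["plan"]}

```bash
mkdir -p pics; cat > h.py <<'E'
import numpy as np, cv2
from scipy.spatial.transform import Rotation as R
from rig import manip
def cam(p):
    o=np.array(p["orientation"],float)
    M=o if o.shape==(3,3) else R.from_euler('xyz',o,degrees=True).as_matrix()
    return np.array(p["origin"],float),M
def ray(p,px,z):
    o,M=cam(p); d=M@np.array([(px[0]-p["cx"])/p["fx"],(px[1]-p["cy"])/p["fy"],1])
    return o+d*(z-o[2])/d[2]
def proj(p,X):
    o,M=cam(p); c=M.T@(np.array(X)-o); return np.array([p["fx"]*c[0]/c[2]+p["cx"],p["fy"]*c[1]/c[2]+p["cy"]])
E
python3 - <<'E'
from h import *
print(manip.get_state())
for n in ("top","side"):
    p=manip.snapshot(n); cv2.imwrite(f"pics/{n}0.png",p["color"])
    print(n,{k:v for k,v in p.items() if k!="color"})
    for t,z in (("lever",0),("lever_grip",.011),("valve",0),("stem_seat",.09),("pointer_tip",.084),("mark_edge",.084),("wrench",0),("amber_bottle",0),("white_bottle",0),("flask_blue",0),("flask_green",0),("jar",0),("pipette",0)):
        print(t,[(np.round(d["centre"]).tolist(),round(d["conf"],2),np.round(ray(p,d["centre"],z)[:2],3).tolist()) for d in manip.pinpoint(p,t)[:4]])
E
```

```text
{'time': 0.0, 'q': array([ 6.13471193e+01,  1.50986563e+01, -2.80372348e+00,  7.21565788e+01,
        8.00397430e-04,  8.11021694e+01]), 'qd': array([ 0.06481211, -0.0888313 ,  0.05239008, -0.01054653,  0.02854659,
        0.01388649]), 'tau': array([-1.33554222e-03, -6.37624812e+01,  3.84561110e+01,  1.41257656e-02,
       -1.18396292e-04, -2.76925896e-07]), 'eef_pos': array([0.17732269, 0.49387051, 0.23082695]), 'tcp_rot': array([ -99.6756066,   89.941036 , -119.4306571]), 'wrist_force': array([1.48853757, 0.41736584, 0.38568055]), 'torque': array([ 0.00532683, -0.04669365,  0.00862416]), 'grip_width': 0.08524870457937364}
top {'fx': 482.4223925271717, 'fy': 482.4223925271717, 'cx': 317.46371230356493, 'cy': 204.55511825658618, 'origin': array([ 0.22652895, -0.03459583,  1.67541297]), 'orientation': array([-169.50372598,    0.35999887,  -91.15867065]), 'shot': 1}
lever [([418.0, 217.0], 0.85, [0.484, -0.38]), ([439.0, 202.0], 0.71, [0.539, -0.46]), ([435.0, 276.0], 0.63, [0.28, -0.429])]
lever_grip [([466.0, 254.0], 0.92, [0.351, -0.537]), ([396.0, 206.0], 0.9, [0.526, -0.305]), ([
[... 1286 characters left out ...]
8.0], 0.66, [0.585, 0.001]), ([333.0, 182.0], 0.66, [0.609, 0.073])]
stem_seat [([333.0, 182.0], 0.43, [0.581, -0.013]), ([354.0, 186.0], 0.22, [0.64, -0.05])]
pointer_tip [([338.0, 193.0], 0.5, [0.583, -0.058])]
mark_edge [([352.0, 185.0], 0.41, [0.637, -0.037])]
wrench [([287.0, 154.0], 0.7, [0.492, 0.264])]
amber_bottle [([408.0, 271.0], 0.73, [0.705, -0.337]), ([339.0, 189.0], 0.42, [0.621, 0.034])]
white_bottle [([327.0, 130.0], 0.85, [0.679, 0.362])]
flask_blue [([342.0, 147.0], 0.97, [0.704, 0.246])]
flask_green [([400.0, 244.0], 0.63, [0.725, -0.24])]
jar [([264.0, 177.0], 0.88, [0.386, 0.166]), ([286.0, 156.0], 0.35, [0.485, 0.255])]
pipette [([277.0, 238.0], 0.66, [0.367, -0.113])]
```

```bash
python3 - <<'E'
import cv2
a=cv2.imread("pics/top0.png")[120:320,190:490]; b=cv2.imread("pics/side0.png")[110:400,240:440]
cv2.imwrite("pics/c1.png",cv2.resize(a,None,fx=2.6,fy=2.6,interpolation=3))
cv2.imwrite("pics/c2.png",cv2.resize(b,None,fx=2,fy=2,interpolation=3))
E
```

```text
(no output)
```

View pics/c1.png

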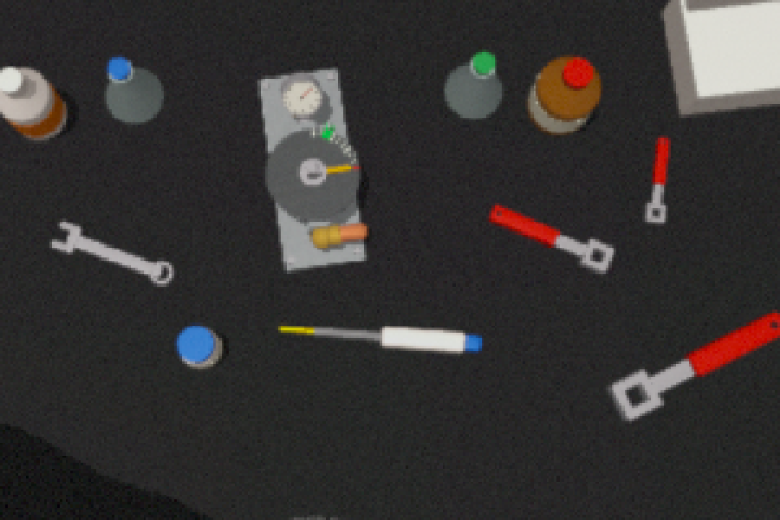

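View pics/c2.png

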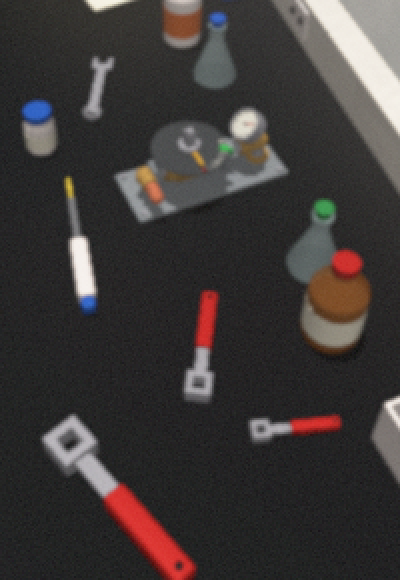

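Two pictures viewed so far. The top crop shows three red levers, given here as full-image hub pixels:
- small, at (442,202)
- medium, at (419,217)
- large, at (435,272)

There is also the spanner at (235,216), which is not red. By the description (sleeve ends 152 mm from the hub), I choose the medium one. The valve stem is at (311,187), the pointer points right and the green mark is at (316,171).

```bash
cat >> h.py <<'E'
from scipy.optimize import least_squares
def shots(n=3):
    out={}
    for c in ("top","side"):
        ps=[manip.snapshot(c) for _ in range(n)]
        p=ps[-1]; p["avg"]=np.mean([q["color"].astype(np.float32) for q in ps],0); out[c]=p
    return out
def redblob(p,near,r=60):
    b,g,rr=[p["avg"][...,i] for i in range(3)]
    m=((rr>70)&(g<.45*rr)&(b<.45*rr)).astype(np.uint8)
    n,l,s,c=cv2.connectedComponentsWithStats(m)
    i=min((i for i in range(1,n) if s[i,4]>25),key=lambda i:np.hypot(*(c[i]-near)))
    return moments((l==i).astype(np.uint8)),s[i]
def moments(m):
    M=cv2.moments(m,binaryImage=m.dtype==np.uint8); 
    return np.array([M["m10"]/M["m00"],M["m01"]/M["m00"]]),.5*np.arctan2(2*M["mu11"],M["mu20"]-M["mu02"]),M["m00"]
def hullmom(p,pose):  # pose: x,y,yaw,z -> sleeve silhouette moments
    x,y,t,z=pose; c,s=np.cos(t),np.sin(t)
    P=np.array([proj(p,[x+c*u-s*v,y+s*u+c*v,z+w]) for u in (58,152) for v in (-11,11) for w in (0,22)  for (u,v,w) in [(u/1e3,v/1e3,w/1e3)]])
    h=cv2.convexHull(P.astype(np.float32)); M=cv2.moments(h); 
    return np.array([M["m10"]/M["m00"],M["m01"]/M["m00"]]),.5*np.arctan2(2*M["mu11"],M["mu20"]-M["mu02"]),M["m00"]
def fitlever(ps,guess,z=0,cams=("top","side")):
    ob={}
    for c in cams:
        gm=hullmom(ps[c],[*guess,z]); ob[c],_=redblob(ps[c],gm[0])
    def f(v):
        r=[]
        for c in cams:
            m=hullmom(ps[c],[*v,z]); d=m[1]-ob[c][1]; d=(d+np.pi/2)%np.pi-np.pi/2
            r+=[*(m[0]-ob[c][0]),20*d]
        return r
    s=least_squares(f,guess,x_scale=[.01,.01,.1]); return s.x,np.round(s.fun,2),{c:(ob[c][2],hullmom(ps[c],[*s.x,z])[2]) for c in cams}
def yawtool():
    s=manip.get_state(); M=R.from_euler('xyz',s["tcp_rot"],degrees=True).as_matrix(); return s,M
E
python3 - <<'E'
from h import *
s,M=yawtool(); print("tool axes cols\n",M.round(3))
ps=shots(4)
for cams in (("top","side"),("top",),("side",)):
    v,f,a=fitlever(ps,[.484,-.38,1.17],0,cams); print(cams,v.round(4),np.degrees(v[2]).round(1),f,a)
for c,p in ps.items():
    print(c)
    for t,z in (("lever",0),("lever_grip",.011),("stem_seat",.09),("pointer_tip",.084),("mark_edge",.084),("valve",0)):
        print(t,[(np.round(d["centre"],1).tolist(),round(d["conf"],2),np.round(ray(p,d["centre"],z)[:2],4).tolist()) for d in manip.pinpoint(p,t)[:3]])
    A=p["avg"]; hsv=cv2.cvtColor(A.clip(0,255).astype(np.uint8),cv2.COLOR_BGR2HSV)
    c0=proj(p,[.582,-.01,.088])
    for n,(lo,hi) in {"green":(45,80),"yellow":(15,35)}.items():
        m=((hsv[...,0]>=lo)&(hsv[...,0]<=hi)&(hsv[...,1]>110)&(hsv[...,2]>60)).astype(np.uint8)
        yy,xx=np.mgrid[:400,:640]; m[np.hypot(xx-c0[0],yy-c0[1])>28]=0
        if m.sum(): k=moments(m); print(n,k[0].round(2),m.sum(),"axis",np.degrees(k[1]).round(1),ray(p,k[0],.084)[:2].round(4))
t=ps["top"]["avg"].clip(0,255).astype(np.uint8); d=ps["side"]["avg"].clip(0,255).astype(np.uint8)
c1,c2=proj(ps["top"],[.59,-.01,.09]).astype(int),proj(ps["side"],[.59,-.01,.09]).astype(int)
cr=lambda I,c:cv2.resize(I[c[1]-30:c[1]+30,c[0]-30:c[0]+30],(390,390),interpolation=3)
l1=np.array([405,212]);l2=np.array([342,292])
cv2.imwrite("pics/c3.png",np.vstack([np.hstack([cr(t,c1),cr(d,c2)]),np.hstack([cr(t,l1),cr(d,l2)])])[:,:]) if 0 else cv2.imwrite("pics/c3.png",cv2.resize(np.vstack([np.hstack([cr(t,c1),cr(d,c2)]),np.hstack([cr(t,l1),cr(d,l2)])]),(590,590)))
print("crop centres",c1,c2)
E
```

```text
tool axes cols
 [[ 0.     0.338  0.941]
 [ 0.     0.941 -0.338]
 [-1.     0.     0.   ]]
('top', 'side') [ 0.4963 -0.3244  1.17  ] 67.0 [-3.35  1.77  1.3  -2.51 -2.12  2.59] {'top': (209.0, 120.29546149307862), 'side': (266.0, 115.65457792719826)}
('top',) [ 0.5024 -0.3405  1.17  ] 67.0 [ 1.17 -0.02  1.27] {'top': (209.0, 120.5780135889072)}
('side',) [ 0.484 -0.38   1.17 ] 67.0 [-0.42 14.86  2.34] {'side': (266.0, 129.25537984725088)}
topTraceback (most recent call last):
  File "<stdin>", line 9, in <module>
ValueError: only the last four pictures can be asked about
```

```bash
python3 - <<'E'
s=open("h.py").read()
s=s.replace("for u in (58,152) for v in (-11,11) for w in (0,22)  for (u,v,w) in [(u/1e3,v/1e3,w/1e3)]]","for u in (.058,.152) for v in (-.011,.011) for w in (0,.022)]")
s=s.replace("x_scale=[.01,.01,.1])","x_scale=[.01,.01,.1],diff_step=1e-3)")
s=s.replace("""    for c in ("top","side"):
        ps=[manip""","""    k=2 if n<3 else n
    for c in ("top","side"):
        ps=[manip""")
open("h.py","w").write(s)
E
cat > m.py <<'E'
from h import *
def report(ps,names):
    for c,p in ps.items():
        for t,z in names:
            print(c,t,[(np.round(d["centre"],1).tolist(),round(d["conf"],2),np.round(ray(p,d["centre"],z)[:2],4).tolist()) for d in manip.pinpoint(p,t)[:3]])
E
python3 - <<'E'
from m import *
ps=shots(2)
for cams in (("top","side"),("top",),("side",)):
    v,f,a=fitlever(ps,[.484,-.38,1.17],0,cams); print(cams,v.round(4),np.degrees(v[2]).round(1),f,a)
report(ps,(("lever",0),("lever_grip",.011),("stem_seat",.09),("pointer_tip",.084),("mark_edge",.084),("valve",0)))
for c,p in ps.items():
    A=p["avg"]; hsv=cv2.cvtColor(A.clip(0,255).astype(np.uint8),cv2.COLOR_BGR2HSV)
    c0=proj(p,[.582,-.01,.088])
    for n,(lo,hi) in {"green":(45,80),"yellow":(15,35)}.items():
        m=((hsv[...,0]>=lo)&(hsv[...,0]<=hi)&(hsv[...,1]>110)&(hsv[...,2]>60)).astype(np.uint8)
        yy,xx=np.mgrid[:400,:640]; m[np.hypot(xx-c0[0],yy-c0[1])>24]=0
        if m.sum(): k=moments(m); print(n,k[0].round(2),m.sum(),"axis",np.degrees(k[1]).round(1),ray(p,k[0],.084)[:2].round(4))
t,d=[ps[c]["avg"].clip(0,255).astype(np.uint8) for c in ("top","side")]
c1,c2=[proj(ps[c],[.59,-.01,.09]).astype(int) for c in ("top","side")]
cr=lambda I,c:cv2.resize(I[c[1]-30:c[1]+30,c[0]-30:c[0]+30],(295,295),interpolation=3)
l1=np.array([400,211]);l2=np.array([342,292])
cv2.imwrite("pics/c3.png",np.vstack([np.hstack([cr(t,c1),cr(d,c2)]),np.hstack([cr(t,l1),cr(d,l2)])]))
print("crop centres",c1,c2)
E
```

```text
('top', 'side') [ 0.4804 -0.3801  1.1337] 65.0 [-0.53 -0.27  0.11 -0.11  0.57 -0.09] {'top': (208.0, 205.7533695376478), 'side': (269.0, 248.856052381685)}
('top',) [ 0.48   -0.3822  1.1395] 65.3 [ 0. -0. -0.] {'top': (208.0, 205.84627784299664)}
('side',) [ 0.481  -0.3781  1.1298] 64.7 [-0.  0. -0.] {'side': (269.0, 248.67451706412248)}
top lever [([434.3, 272.1], 0.86, [0.2924, -0.4271]), ([414.9, 218.3], 0.84, [0.4807, -0.3712])]
top lever_grip [([464.8, 253.4], 0.79, [0.3535, -0.5333]), ([395.8, 205.2], 0.73, [0.5269, -0.3048]), ([445.0, 185.1], 0.72, [0.5952, -0.4818])]
top stem_seat [([310.9, 188.5], 0.52, [0.5758, -0.0096]), ([235.3, 220.9], 0.52, [0.471, 0.2437])]
top pointer_tip [([323.8, 185.5], 0.68, [0.5865, -0.0533])]
top mark_edge [([316.3, 170.8], 0.41, [0.6383, -0.029])]
top valve []
side lever [([273.6, 336.4], 0.95, [0.2883, -0.4236]), ([368.5, 323.8], 0.83, [0.5369, -0.46]), ([343.5, 303.6], 0.81, [0.4929, -0.3849])]
side lever_grip [([390.6, 325.1], 0.77, [0.588, -0.4847]), ([305.9, 369.5], 0.57, [0.345, -0.5342]), ([334.0, 200.2], 0.16, [0.5841, -0.0189])]
side stem_seat [([333.9, 182.3], 0.56, [0.5833, -0.0139])]
side pointer_tip [([341.5, 191.9], 0.57, [0.5949, -0.0558]), ([263.5, 181.3], 0.17, [0.3692, 0.0614])]
side mark_edge [([395.9, 240.2], 0.43, [0.6816, -0.2807]), ([409.6, 273.2], 0.35, [0.672, -0.393])]
side valve [([335.5, 203.2], 0.63, [0.5881, -0.0236])]
green [315.47 170.65] 17 axis -80.1 [ 0.6389 -0.0262]
yellow [317.   198.75] 61 axis -78.5 [ 0.5414 -0.0294]
green [352.27 183.82] 11 axis 16.9 [ 0.6394 -0.0316]
yellow [330.11 193.54] 54 axis -21.7 [ 0.5585 -0.0523]
crop centres [310 184] [335 181]
```

View pics/c3.png

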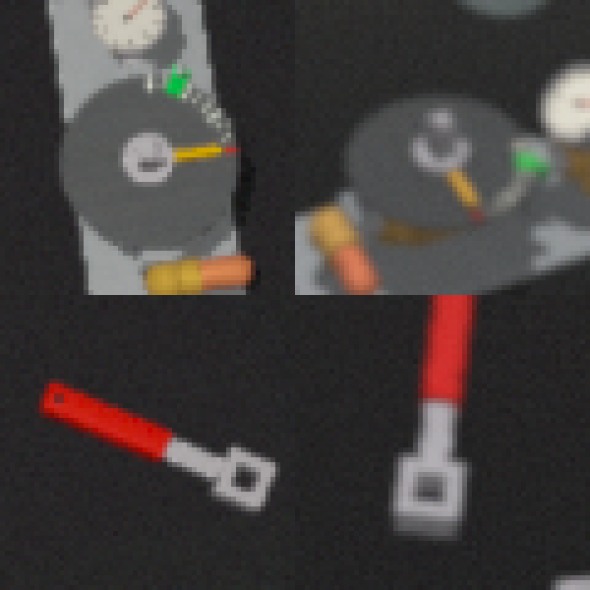

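Third picture: the medium lever has a steel hub at about (419,218) top, and its sleeve area matches the 94 x 22 mm model (206 vs 208 px). The stem shoulder is at about (310,186), the pointer points right and slightly up, and the green mark is at (315,171).

```bash
cat >> h.py <<'E'
def plan(tgt,jaw,n=10,maxs=.048,show=True):
    s,M=yawtool(); p=np.array(s["eef_pos"]); tgt=np.array(tgt,float); D=tgt-p
    dt=-((jaw-np.degrees(np.arctan2(M[1,1],M[0,1]))+180)%360-180)
    need=max(np.linalg.norm(D)/maxs,abs(dt)/8,n); n2=int(np.ceil(need)); rows=[]
    for k in range(n2):
        Mk=M@R.from_euler('x',k*dt/n2,degrees=True).as_matrix(); rows.append([round(float(a),4) for a in Mk.T@(D/n2)]+[round(dt/n2,2)])
    if show:
        print("from",p.round(4),"jaw",np.degrees(np.arctan2(M[1,1],M[0,1])).round(2),"tilt",M[2].round(3),"F",np.array(s["wrist_force"]).round(1),"T",np.array(s["torque"]).round(2),"w",round(s["grip_width"],4),"t",round(s["time"],2),"q6",s["q"][5].round(1))
        print("D",D.round(4),"dt",round(dt,2),n2); print(str(rows[:20]).replace("], ","],\n"))
def ringfit(ps,g=(.58,-.01),cams=("top","side")):
    th=np.radians(np.arange(0,360,6))
    def val(p,x,y,z,r,mask):
        P=np.array([proj(p,[x+r*np.cos(a),y+r*np.sin(a),z]) for a in th[mask]]).astype(np.float32)
        return cv2.remap(p["g"],P[:,:1],P[:,1:],cv2.INTER_CUBIC).ravel()
    for p in ps.values(): p["g"]=p["avg"].mean(2).astype(np.float32)
    def score(v,c):
        p=ps[c]; o,_=cam(p); az=np.arctan2(o[1]-v[1],o[0]-v[0]); near=np.cos(th-az)>(-.3 if c=="side" else -.7)
        return -(val(p,*v,.09,.0155,near).mean()-val(p,*v,.09,.0205,near).mean())
    from scipy.optimize import minimize
    for cs in [("top",),("side",),cams]:
        best=min((minimize(lambda v:sum(score(v,c) for c in cs),[g[0]+a,g[1]+b],method="Nelder-Mead",options=dict(xatol=1e-4)) for a in (-.005,.005) for b in (-.005,.005)),key=lambda s:s.fun)
        print("stem",cs,best.x.round(4),round(best.fun,1))
E
python3 - <<'E'
from h import *
ps=shots(3); ringfit(ps)
plan([.5121,-.3121,.11],-25,20)
E
```

```text
stem ('top',) [ 0.5856 -0.0056] -71.3
stem ('side',) [ 0.5856 -0.0092] -40.6
stem ('top', 'side') [ 0.5859 -0.0063] -105.5
from [0.1774 0.4941 0.2312] jaw 70.25 tilt [-1. -0.  0.] F [ 0.2  0.5 -0.6] T [-0.01  0.05 -0.02] w 0.0854 t 2.9 q6 81.1
D [ 0.3347 -0.8062 -0.1212] dt 95.25 20
[[0.0061, -0.0323, 0.0294, np.float64(4.76)],
[0.0061, -0.0297, 0.032, np.float64(4.76)],
[0.0061, -0.027, 0.0343, np.float64(4.76)],
[0.0061, -0.024, 0.0364, np.float64(4.76)],
[0.0061, -0.0209, 0.0383, np.float64(4.76)],
[0.0061, -0.0177, 0.0399, np.float64(4.76)],
[0.0061, -0.0143, 0.0412, np.float64(4.76)],
[0.0061, -0.0108, 0.0423, np.float64(4.76)],
[0.0061, -0.0073, 0.043, np.float64(4.76)],
[0.0061, -0.0037, 0.0435, np.float64(4.76)],
[0.0061, -0.0001, 0.0436, np.float64(4.76)],
[0.0061, 0.0036, 0.0435, np.float64(4.76)],
[0.0061, 0.0072, 0.0431, np.float64(4.76)],
[0.0061, 0.0107, 0.0423, np.float64(4.76)],
[0.0061, 0.0142, 0.0413, np.float64(4.76)],
[0.0061, 0.0176, 0.04, np.float64(4.76)],
[0.0061, 0.0208, 0.0384, np.float64(4.76)],
[0.0061, 0.0239, 0.0365, np.float64(4.76)],
[0.0061, 0.0269, 0.0344, np.float64(4.76)],
[0.0061, 0.0296, 0.032, np.float64(4.76)]]
```

Call:
jog_arm(plan=[[0.006,-0.032,0.029,4.8],[0.006,-0.03,0.032,4.8],[0.006,-0.027,0.034,4.8],[0.006,-0.024,0.036,4.8],[0.006,-0.021,0.038,4.8],[0.006,-0.018,0.04,4.8],[0.006,-0.014,0.041,4.8],[0.006,-0.011,0.042,4.8],[0.006,-0.007,0.043,4.8],[0.006,-0.004,0.044,4.8]], jaw=1)

```text
time: 3.9
eef_pos: [0.3412, 0.0795, 0.1693]
tcp_rot: [97.5, 89.6, 28.4]
wrist_force: [1.2, 0.6, -0.4]
grip_width: 0.0855
```

Call:
jog_arm(plan=[[0.006,0,0.044,4.8],[0.006,0.004,0.044,4.8],[0.006,0.007,0.043,4.8],[0.006,0.011,0.042,4.8],[0.006,0.014,0.041,4.8],[0.006,0.018,0.04,4.8],[0.006,0.021,0.038,4.8],[0.006,0.024,0.036,4.8],[0.006,0.027,0.034,4.8],[0.006,0.03,0.032,4.8]])

```text
time: 4.9
eef_pos: [0.4939, -0.3511, 0.1082]
tcp_rot: [128.8, 89.4, 9.5]
wrist_force: [0.3, -0.1, 0.6]
grip_width: 0.0854
```

```bash
sed -i 's/\[round(dt\/n2,2)\]/[round(float(dt)\/n2,2)]/' h.py; python3 -c "
from h import *
plan([.5121,-.3121,.055],-25,10)"
```

```text
from [ 0.4939 -0.3511  0.1082] jaw -29.36 tilt [-1.     0.009 -0.007] F [ 0.3 -0.1  0.6] T [ 0.01 -0.02  0.  ] w 0.0854 t 4.9 q6 76.0
D [ 0.0182  0.039  -0.0532] dt -4.36 10
[[0.0053, -0.0004, -0.0043, -0.44],
[0.0053, -0.0003, -0.0043, -0.44],
[0.0053, -0.0003, -0.0043, -0.44],
[0.0053, -0.0003, -0.0043, -0.44],
[0.0053, -0.0002, -0.0043, -0.44],
[0.0053, -0.0002, -0.0043, -0.44],
[0.0053, -0.0002, -0.0043, -0.44],
[0.0053, -0.0001, -0.0043, -0.44],
[0.0053, -0.0001, -0.0043, -0.44],
[0.0053, -0.0001, -0.0043, -0.44]]
```

Call:
jog_arm(plan=[[0.006,0,-0.005,-0.55],[0.006,0,-0.005,-0.55],[0.006,0,-0.005,-0.55],[0.006,0,-0.005,-0.55],[0.006,0,-0.005,-0.55],[0.006,0,-0.005,-0.55],[0.006,0,-0.005,-0.55],[0.006,0,-0.005,-0.5],[0.005,0,-0.003,0],[0,0,0,0]])

```text
time: 5.9
eef_pos: [0.5161, -0.3109, 0.0505]
tcp_rot: [124.4, 89.4, 9.7]
wrist_force: [-0.4, 0.1, -0.4]
grip_width: 0.0853
```

```bash
python3 -c "
from h import *
plan([.5121,-.3121,.004],-25,10)"
```

```text
from [ 0.5161 -0.3109  0.0505] jaw -24.73 tilt [-1.     0.009 -0.006] F [-0.4  0.1 -0.4] T [-0.03  0.04  0.01] w 0.0853 t 5.9 q6 75.7
D [-0.004  -0.0012 -0.0465] dt 0.27 10
[[0.0046, -0.0004, 0.0003, 0.03],
[0.0046, -0.0004, 0.0003, 0.03],
[0.0046, -0.0004, 0.0003, 0.03],
[0.0046, -0.0004, 0.0003, 0.03],
[0.0046, -0.0004, 0.0003, 0.03],
[0.0046, -0.0004, 0.0003, 0.03],
[0.0046, -0.0004, 0.0003, 0.03],
[0.0046, -0.0003, 0.0003, 0.03],
[0.0046, -0.0003, 0.0003, 0.03],
[0.0046, -0.0003, 0.0003, 0.03]]
```

Call:
jog_arm(plan=[[0.005,-0.0005,0.0005,0],[0.005,-0.0005,0.0005,0],[0.005,-0.0005,0.0005,0],[0.005,-0.0005,0.0005,0],[0.005,-0.0005,0,0],[0.005,-0.0005,0,0],[0.005,-0.0005,0,0],[0.005,0,0,0],[0.0045,0,0,0],[0,0,0,0]])

```text
time: 6.9
eef_pos: [0.512, -0.312, 0.0019]
tcp_rot: [122.8, 89.4, 8.0]
wrist_force: [-0.6, 0.5, -0.0]
grip_width: 0.0855
```

Call:
jog_arm(plan=[[0,0,0,0],[0,0,0,0],[0,0,0,0],[0,0,0,0],[0,0,0,0],[0,0,0,0],[0,0,0,0],[0,0,0,0],[0,0,0,0],[0,0,0,0]], jaw=0)

```text
time: 7.9
eef_pos: [0.5124, -0.3123, 0.0027]
tcp_rot: [118.4, 89.3, 3.6]
wrist_force: [-0.4, -0.7, -0.6]
grip_width: 0.0207
```

```bash
python3 - <<'E'
from h import *
ps=shots(2)
for cams in (("top","side"),("side",)):
    try: print(cams,fitlever(ps,[.4804,-.38,1.134],0,cams))
    except Exception as e: print(e)
plan([.5121,-.3121,.15],-25,10)
E
```

```text
('top', 'side') (array([ 0.6054351 , -0.42802811,  1.6213974 ]), array([-11.76,  36.95,  11.51,  30.03,  -1.09, -10.34]), {'top': (125.0, 203.82426031096838), 'side': (115.0, 320.08727394556627)})
('side',) (array([ 0.4796659 , -0.40027646,  1.20434494]), array([-0.,  0.,  0.]), {'side': (115.0, 251.62602886883542)})
from [ 0.5124 -0.3123  0.0027] jaw -24.8 tilt [-1.     0.01  -0.006] F [-1.   0.  -1.6] T [ 0.05 -0.01  0.02] w 0.0207 t 8.1 q6 75.4
D [-0.0003  0.0002  0.1473] dt 0.2 10
[[-0.0147, 0.0001, -0.0001, 0.02],
[-0.0147, 0.0001, -0.0001, 0.02],
[-0.0147, 0.0001, -0.0001, 0.02],
[-0.0147, 0.0001, -0.0001, 0.02],
[-0.0147, 0.0001, -0.0001, 0.02],
[-0.0147, 0.0001, -0.0001, 0.02],
[-0.0147, 0.0001, -0.0001, 0.02],
[-0.0147, 0.0001, -0.0001, 0.02],
[-0.0147, 0.0001, -0.0001, 0.02],
[-0.0147, 0.0001, -0.0001, 0.02]]
```

Call:
jog_arm(plan=[[-0.005,0,0,0],[-0.015,0,0,0],[-0.018,0,0,0],[-0.02,0,0,0],[-0.02,0,0,0],[-0.02,0,0,0],[-0.02,0,0,0],[-0.018,0,0,0],[-0.015,0,0,0],[-0.005,0,0,0]])

```text
time: 9.1
eef_pos: [0.5088, -0.3109, 0.1656]
tcp_rot: [141.0, 89.4, 26.2]
wrist_force: [1.0, -0.2, -2.9]
grip_width: 0.0207
```

```bash
python3 - <<'E'
from m import *
p=manip.snapshot("top"); q=manip.snapshot("side")
f=lambda a:np.array(a)/2.6+[190,120]
for a,b in (((260,80),(287,270)),((340,70),(365,262))):
    u,v=ray(p,f(a),.008),ray(p,f(b),.008); d=u-v; print("valve x yaw",np.degrees(np.arctan2(d[1],d[0])).round(1))
for c,P in (("top",p),("side",q)):
    hsv=cv2.cvtColor(P["color"],cv2.COLOR_BGR2HSV)
    c0=proj(P,[.590,-.034,.084]); yy,xx=np.mgrid[:400,:640]
    m=((hsv[...,0]>=14)&(hsv[...,0]<=35)&(hsv[...,1]>110)&(hsv[...,2]>80)&(np.hypot(xx-c0[0],yy-c0[1])<(9 if c=="top" else 7)))
    X=np.array([ray(P,(x,y),.084)[:2] for y,x in zip(*np.nonzero(m))]); ctr=X.mean(0); st=np.array([.5857,-.0068]); d=ctr-st
    w=np.linalg.svd(X-ctr)[2][0]
    print(c,len(X),ctr.round(4),"ptr angle from stem",np.degrees(np.arctan2(d[1],d[0])).round(1),"pca",np.degrees(np.arctan2(w[1],w[0])).round(1))
plan([.5766,.0674,.165],7,10,.042)
E
```

```text
valve x yaw 7.2
valve x yaw 5.9
top 26 [ 0.5899 -0.0399] ptr angle from stem -82.8 pca 96.7<stdin>:10: RuntimeWarning: Mean of empty slice.
  ret = ret.dtype.type(ret / rcount)
Traceback (most recent call last):
numpy.linalg.LinAlgError: 1-dimensional array given. Array must be at least two-dimensional
```

```bash
python3 -c "
from h import *
plan([.5766,.0674,.165],6.7,10,.042)"
```

```text
from [ 0.5087 -0.3108  0.1645] jaw -24.8 tilt [-1.     0.005 -0.008] F [-0.6 -0.1 -2.8] T [ 0.09  0.04 -0.06] w 0.0206 t 9.2 q6 75.3
D [0.0679 0.3782 0.0005] dt -31.5 10
[[0.0002, -0.0097, -0.0372, -3.15],
[0.0002, -0.0076, -0.0377, -3.15],
[0.0002, -0.0056, -0.038, -3.15],
[0.0002, -0.0035, -0.0383, -3.15],
[0.0002, -0.0014, -0.0384, -3.15],
[0.0002, 0.0008, -0.0384, -3.15],
[0.0002, 0.0029, -0.0383, -3.15],
[0.0002, 0.005, -0.0381, -3.15],
[0.0002, 0.0071, -0.0378, -3.15],
[0.0002, 0.0091, -0.0373, -3.15]]
```

Call:
jog_arm(plan=[[0,-0.006,-0.025,-2],[0,-0.008,-0.038,-3],[0,-0.005,-0.04,-3.3],[0,-0.004,-0.042,-3.5],[0,-0.002,-0.042,-3.5],[0,0.001,-0.042,-3.5],[0,0.003,-0.042,-3.5],[0,0.005,-0.04,-3.3],[0,0.007,-0.035,-3],[0,0.006,-0.02,-2]])

```text
time: 10.2
eef_pos: [0.574, 0.065, 0.1564]
tcp_rot: [-159.8, 89.5, 116.8]
wrist_force: [-0.3, -1.1, -2.4]
grip_width: 0.0208
```

```bash
python3 -c "
from h import *
plan([.5766,.0674,.150],6.7,10,.042)"
```

```text
from [0.574  0.065  0.1564] jaw 6.67 tilt [-1.    -0.003 -0.009] F [-0.3 -1.1 -2.4] T [0.02 0.01 0.01] w 0.0208 t 10.2 q6 81.5
D [ 0.0026  0.0024 -0.0064] dt -0.03 10
[[0.0006, 0.0003, -0.0002, -0.0],
[0.0006, 0.0003, -0.0002, -0.0],
[0.0006, 0.0003, -0.0002, -0.0],
[0.0006, 0.0003, -0.0002, -0.0],
[0.0006, 0.0003, -0.0002, -0.0],
[0.0006, 0.0003, -0.0002, -0.0],
[0.0006, 0.0003, -0.0002, -0.0],
[0.0006, 0.0003, -0.0002, -0.0],
[0.0006, 0.0003, -0.0002, -0.0],
[0.0006, 0.0003, -0.0002, -0.0]]
```

Nearly there. I'll settle, then check both views of hub against stem.

Call:
jog_arm(plan=[[0.002,0.001,-0.001,0],[0.002,0.001,-0.001,0],[0.0015,0.0005,-0.0005,0],[0.001,0,0,0],[0,0,0,0],[0,0,0,0],[0,0,0,0],[0,0,0,0],[0,0,0,0],[0,0,0,0]])

```text
time: 11.2
eef_pos: [0.5749, 0.0669, 0.1466]
tcp_rot: [-141.2, 89.3, 135.4]
wrist_force: [0.1, 0.4, -2.6]
grip_width: 0.0205
```

```bash
python3 - <<'E'
from m import *
ps=shots(2); s,M=yawtool(); p=s["eef_pos"]; j=np.arctan2(M[1,1],M[0,1])+np.pi/2; z=p[2]-.0027
hub=p[:2]-.075*np.array([np.cos(j),np.sin(j)]); print(p.round(4),np.degrees(j).round(1),"tilt",M[2].round(3),"hub",hub.round(4),"z",z.round(4))
report(ps,(("lever",z),("lever_grip",z+.011)))
out=[]
for c in ("top","side"):
    I=cv2.resize(ps[c]["avg"].clip(0,255).astype(np.uint8),None,fx=6,fy=6,interpolation=3)
    def poly(P,col):
        Q=np.array([(proj(ps[c],X)+.5)*6-.5 for X in P]); cv2.polylines(I,[Q.round().astype(int)],True,col,1)
    R2=np.array([[np.cos(j),-np.sin(j)],[np.sin(j),np.cos(j)]])
    for r in (.017,.0087): poly([[*(hub+R2@np.array(v)*r),z+.022] for v in((1,1),(-1,1),(-1,-1),(1,-1))],(255,255,0))
    st=np.array([.5857,-.0068]); poly([[*(st+R2@np.array(v)*.0055),.117] for v in((1,1),(-1,1),(-1,-1),(1,-1))],(255,0,255))
    poly([[*(st+.018*np.array([np.cos(a),np.sin(a)])),.09] for a in np.arange(0,6.3,.2)],(0,255,0))
    k=(proj(ps[c],[*st,.12])*6).astype(int); out.append(I[k[1]-190:k[1]+190,k[0]-190:k[0]+190])
cv2.imwrite("pics/c4.png",np.hstack(out))
E
```

```text
[0.5749 0.0669 0.1466] 96.6 tilt [-1.    -0.008 -0.009] hub [ 0.5835 -0.0076] z 0.1439
top lever [([307.9, 182.9], 0.72, [0.5828, -0.001]), ([439.9, 202.5], 0.71, [0.5087, -0.4258]), ([430.3, 274.2], 0.66, [0.2805, -0.3805])]
top lever_grip [([465.3, 255.6], 0.88, [0.3356, -0.4913]), ([445.4, 183.0], 0.63, [0.5703, -0.4449])]
side lever [([370.5, 326.3], 0.88, [0.5012, -0.532]), ([334.8, 170.6], 0.8, [0.5837, -0.0171]), ([271.0, 334.7], 0.65, [0.2795, -0.488])]
side lever_grip [([319.2, 153.2], 0.81, [0.5573, 0.0631]), ([390.3, 323.4], 0.53, [0.5436, -0.5429]), ([346.8, 145.5], 0.18, [0.654, 0.0737])]
```

View pics/c4.png

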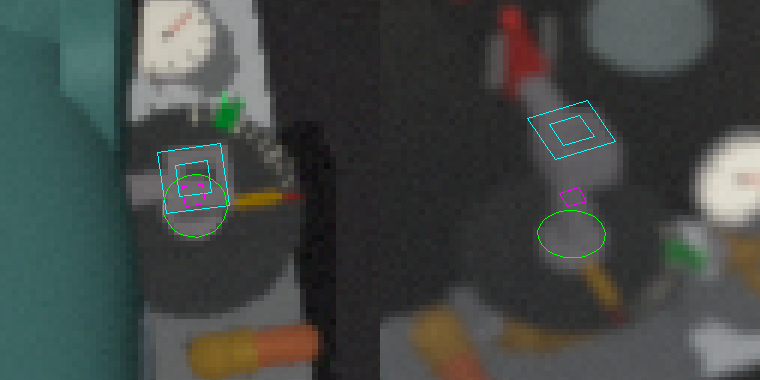

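In this picture (4th viewed) the hub is over the stem at about (193,180) left and (572,140) right in the crop, in the gripper's shadow. I need a brightened crop to compare hub and stem in the same view.

```bash
python3 - <<'E'
from m import *
ps=shots(4); s,M=yawtool(); p=s["eef_pos"]; j=np.arctan2(M[1,1],M[0,1])+np.pi/2; z=p[2]-.0027
hub=p[:2]-.075*np.array([np.cos(j),np.sin(j)]); print(p.round(4),hub.round(4),z)
out=[];st=np.array([.5857,-.0068]); R2=np.array([[np.cos(j),-np.sin(j)],[np.sin(j),np.cos(j)]])
for c in ("top","side"):
    A=ps[c]["avg"]; A=255*((A-20)/130).clip(0,1)**.7
    k=proj(ps[c],[*st,.12]).round().astype(int); h=19
    I=cv2.resize(A[k[1]-h:k[1]+h+1,k[0]-h:k[0]+h+1].astype(np.uint8),(390,390),interpolation=cv2.INTER_CUBIC); J=I.copy()
    def dots(P,col):
        for X in P:
            q=(proj(ps[c],X)-k+h+.5)*10-.5; cv2.circle(J,tuple(q.round().astype(int).tolist()),2,col,-1)
    sq=((1,1),(-1,1),(-1,-1),(1,-1))
    dots([[*(hub+R2@np.array(v)*.017),z+.022] for v in sq],(255,255,0)); dots([[*(hub+R2@np.array(v)*.017),z] for v in sq],(255,160,0))
    dots([[*(hub+R2@np.array(v)*.0087),z+.022] for v in sq],(0,255,255))
    dots([[*(st+.018*np.array([np.cos(a),np.sin(a)])),.09] for a in np.arange(0,6.3,.5)],(0,255,0))
    dots([[*(st+R2@np.array(v)*.0055),.117] for v in sq],(255,0,255))
    out.append(np.vstack([I,J])[:, :])
cv2.imwrite("pics/c5.png",cv2.resize(np.hstack(out),(600,600),interpolation=cv2.INTER_AREA))
E
```

```text
[0.5749 0.0669 0.1465] [ 0.5835 -0.0076] 0.14383295934422366
```

View pics/c5.png

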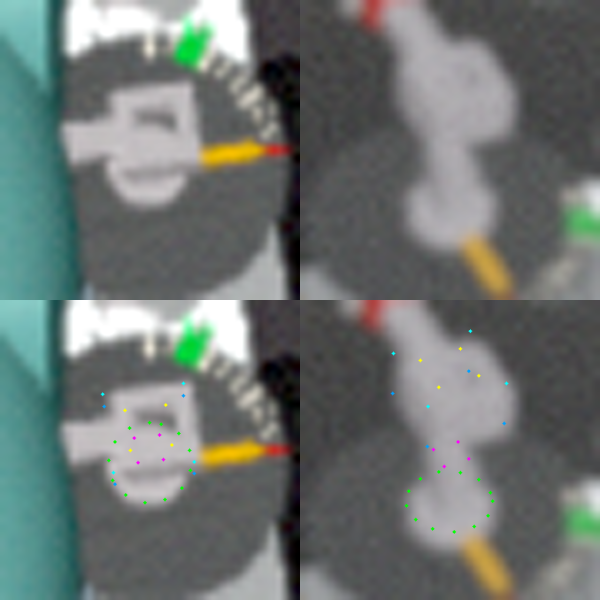

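Picture 5: in the top crop the hub sits about 9 crop px (4 mm) to the right of the prediction. The shoulder matches. The side view agrees: the hub lies about 5 mm too far towards -y and 1 mm short in x. I'll correct along the lever, then come down.

Call:
jog_arm(plan=[[0,0.001,-0.002,0],[0,0.0005,-0.002,0],[0,0,-0.0015,0],[0.004,0,0,0],[0.005,0,0,0],[0.005,0,0,0],[0.004,0,0,0],[0.001,0,0,0],[0,0,0,0],[0,0,0,0]])

```text
time: 13.0
eef_pos: [0.5753, 0.0733, 0.1253]
tcp_rot: [-137.8, 89.3, 138.8]
wrist_force: [-0.6, 0.1, -1.6]
grip_width: 0.0206
```

```bash
cat >chk.py <<'E'
from m import *
import sys
ps=shots(4); s,M=yawtool(); p=s["eef_pos"]; j=np.arctan2(M[1,1],M[0,1])+np.pi/2; z=p[2]-.0027
hub=p[:2]-.0797*np.array([np.cos(j),np.sin(j)]); print("hub",hub.round(4),round(z,4))
out=[];st=np.array([.5857,-.0062]); R2=np.array([[np.cos(j),-np.sin(j)],[np.sin(j),np.cos(j)]])
for c in ("top","side"):
    A=ps[c]["avg"]; A=255*((A-20)/130).clip(0,1)**.7
    k=proj(ps[c],[*st,.11]).round().astype(int); h=19
    I=cv2.resize(A[k[1]-h:k[1]+h+1,k[0]-h:k[0]+h+1].astype(np.uint8),(390,390),interpolation=cv2.INTER_CUBIC); J=I.copy()
    def dots(P,col):
        for X in P:
            q=(proj(ps[c],X)-k+h+.5)*10-.5; cv2.circle(J,tuple(q.round().astype(int).tolist()),2,col,-1)
    sq=((1,1),(-1,1),(-1,-1),(1,-1))
    dots([[*(hub+R2@np.array(v)*.017),z+.022] for v in sq],(255,255,0)); dots([[*(hub+R2@np.array(v)*.017),z] for v in sq],(255,160,0))
    dots([[*(st+.018*np.array([np.cos(a),np.sin(a)])),.09] for a in np.arange(0,6.3,.5)],(0,255,0))
    dots([[*(st+R2@np.array(v)*.0055),.117] for v in sq],(255,0,255))
    out.append(np.vstack([I,J]))
cv2.imwrite(sys.argv[1],cv2.resize(np.hstack(out),(600,600),interpolation=cv2.INTER_AREA))
plan([.5767,.0724,.0927],6.7,10)
E
python3 -c "
from h import *
plan([.5765,.0724,.0927],6.7,10)"
```

```text
from [0.5753 0.0733 0.1253] jaw 6.57 tilt [-1.    -0.009 -0.01 ] F [-0.6  0.1 -1.6] T [ 0.04  0.02 -0.01] w 0.0206 t 13.0 q6 82.4
D [ 0.0012 -0.0009 -0.0326] dt -0.13 10
[[0.0033, 0.0001, 0.0001, -0.01],
[0.0033, 0.0001, 0.0001, -0.01],
[0.0033, 0.0001, 0.0001, -0.01],
[0.0033, 0.0001, 0.0001, -0.01],
[0.0033, 0.0001, 0.0001, -0.01],
[0.0033, 0.0001, 0.0001, -0.01],
[0.0033, 0.0001, 0.0001, -0.01],
[0.0033, 0.0001, 0.0001, -0.01],
[0.0033, 0.0001, 0.0001, -0.01],
[0.0033, 0.0001, 0.0001, -0.01]]
```

Call:
jog_arm(plan=[[0.002,0.001,0.001,0],[0.002,0,0,0],[0.002,0,0,0],[0.002,0,0,0],[0.002,0,0,0],[0.002,0,0,0],[0.002,0,0,0],[0,0,0,0],[0,0,0,0],[0,0,0,0]])

```text
time: 14.0
eef_pos: [0.5766, 0.0724, 0.1103]
tcp_rot: [-139.2, 89.3, 137.4]
wrist_force: [-0.8, 0.0, -2.4]
grip_width: 0.0206
```

```bash
python3 chk.py pics/c6.png
```

```text
hub [ 0.5857 -0.0068] 0.1076
from [0.5766 0.0724 0.1103] jaw 6.57 tilt [-1.    -0.008 -0.009] F [-0.3 -0.6 -2. ] T [ 0.04  0.02 -0.01] w 0.0208 t 14.4 q6 82.3
D [ 0.0001  0.     -0.0176] dt -0.13 10
[[0.0018, 0.0, 0.0, -0.01],
[0.0018, 0.0, 0.0, -0.01],
[0.0018, 0.0, 0.0, -0.01],
[0.0018, 0.0, 0.0, -0.01],
[0.0018, 0.0, 0.0, -0.01],
[0.0018, 0.0, 0.0, -0.01],
[0.0018, 0.0, 0.0, -0.01],
[0.0018, 0.0, 0.0, -0.01],
[0.0018, 0.0, 0.0, -0.01],
[0.0018, 0.0, 0.0, -0.01]]
```

View pics/c6.png

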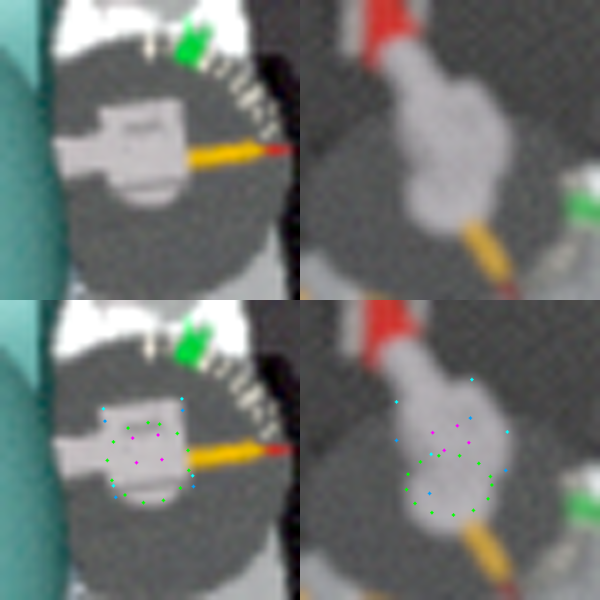

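Picture 6: the hole at (145,128) is now filled by the stem. The underside is 9 mm below the stem's top and there is no contact force, so it has entered. I'll go on down.

Call:
jog_arm(plan=[[0.002,0,0,0],[0.002,0,0,0],[0.002,0,0,0],[0.002,0,0,0],[0.002,0,0,0],[0.002,0,0,0],[0.002,0,0,0],[0.001,0,0,0],[0,0,0,0],[0,0,0,0]])

```text
time: 15.4
eef_pos: [0.5764, 0.0724, 0.0937]
tcp_rot: [-137.6, 89.3, 139.0]
wrist_force: [0.2, -1.7, -2.5]
grip_width: 0.0207
```

```bash
python3 -c "
from h import *
plan([.5767,.0724,.0927],6.7,10)"
```

```text
from [0.5764 0.0724 0.0937] jaw 6.56 tilt [-1.    -0.008 -0.009] F [ 0.2 -1.7 -2.5] T [-0.04  0.08 -0.02] w 0.0207 t 15.4 q6 82.3
D [ 0.0003  0.     -0.001 ] dt -0.14 10
[[0.0001, 0.0, -0.0, -0.01],
[0.0001, 0.0, -0.0, -0.01],
[0.0001, 0.0, -0.0, -0.01],
[0.0001, 0.0, -0.0, -0.01],
[0.0001, 0.0, -0.0, -0.01],
[0.0001, 0.0, -0.0, -0.01],
[0.0001, 0.0, -0.0, -0.01],
[0.0001, 0.0, -0.0, -0.01],
[0.0001, 0.0, -0.0, -0.01],
[0.0001, 0.0, -0.0, -0.01]]
```

Call:
jog_arm(plan=[[0.001,0,0,0],[0.001,0,0,0],[0.001,0,0,0],[0.001,0,0,0],[0,0,0,0],[0,0,0,0],[0,0,0,0],[0,0,0,0],[0,0,0,0],[0,0,0,0]])

```text
time: 16.4
eef_pos: [0.5767, 0.0723, 0.0925]
tcp_rot: [-146.0, 89.5, 130.5]
wrist_force: [-1.1, -0.1, 0.3]
grip_width: 0.0208
```

```bash
python3 chk.py pics/c7.png | head -3
```

```text
hub [ 0.5858 -0.0068] 0.0899
from [0.5768 0.0723 0.0926] jaw 6.54 tilt [-1.    -0.005 -0.008] F [-1.6  0.3  0.3] T [-0.16  0.19 -0.1 ] w 0.0211 t 16.8 q6 82.4
D [-0.0001  0.0001  0.0001] dt -0.16 10
```

View pics/c7.png

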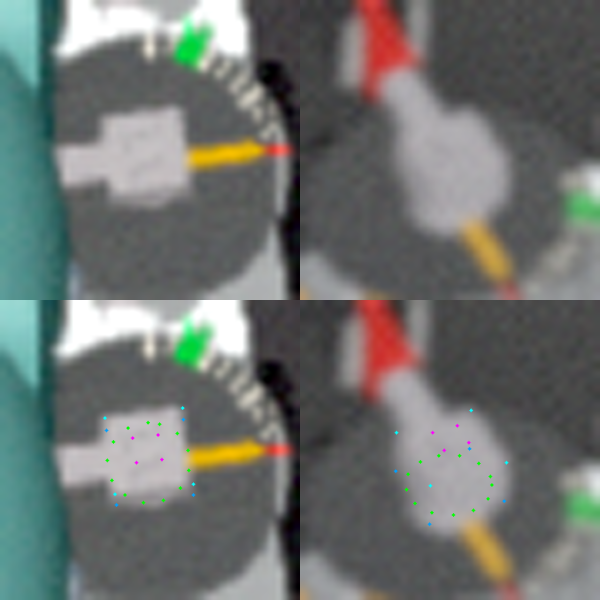

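Picture 7: the hub is seated. Its underside is at z = 0.090, the shoulder took the weight, and the lever points directly opposite the pointer at (225,155). The mark is at (192,45), about 60° round. Now I'll swing the lever on an arc about the stem.

Call:
jog_arm(plan=[[0,-0.002,0,-1.5],[0,-0.004,0.0001,-3],[0,-0.004,0.0001,-3],[0,-0.004,0.0001,-3],[0,-0.004,0.0001,-3],[0,-0.004,0.0001,-3],[0,-0.004,0.0001,-3],[0,-0.004,0.0001,-3],[0,-0.002,0,-1.5],[0,0,0,0]])

```text
time: 17.8
eef_pos: [0.5438, 0.0605, 0.0927]
tcp_rot: [-158.7, 89.5, 143.3]
wrist_force: [-0.4, -0.7, -0.1]
grip_width: 0.0206
```

```bash
cat > ang.py <<'E'
from m import *
def yel(ps,verb=True):
    st=np.array([.5857,-.0065]); r={}
    for c,p in ps.items():
        hsv=cv2.cvtColor(p["avg"].clip(0,255).astype(np.uint8),cv2.COLOR_BGR2HSV); yy,xx=np.mgrid[:400,:640]
        X=np.array([ray(p,(x,y),.084)[:2] for y,x in zip(yy.ravel(),xx.ravel())]) if 0 else None
        c0=proj(p,[*st,.084]); near=np.hypot(xx-c0[0],yy-c0[1])<26
        for n,(lo,hi) in {"green":(45,80),"yellow":(14,34)}.items():
            m=(hsv[...,0]>=lo)&(hsv[...,0]<=hi)&(hsv[...,1]>100)&(hsv[...,2]>70)&near
            P=[(ray(p,(x,y),.084)[:2]-st) for y,x in zip(*np.nonzero(m))]
            P=[q for q in P if (.02<np.hypot(*q)<(.047 if n=="yellow" else .075)) and -1.7<np.arctan2(q[1],q[0])<.6]
            if P: P=np.array(P); k=P.mean(0); print(c,n,len(P),np.degrees(np.arctan2(k[1],k[0])).round(1),"r",np.hypot(*k).round(4))
ps=shots(4); yel(ps)
s,M=yawtool(); j=np.degrees(np.arctan2(M[1,1],M[0,1])); p=s["eef_pos"]; d=p[:2]-[.5857,-.0066]
print("t",s["time"],"tcp",p.round(4),"jaw+90",round(j+90,2),"dir",np.degrees(np.arctan2(d[1],d[0])).round(2),"r",np.hypot(*d).round(4),"F",np.array(s["wrist_force"]).round(1),"T",np.array(s["torque"]).round(2),"w",round(s["grip_width"],4),"tilt",M[2].round(3),"q6",s["q"][5].round(1))
E
python3 ang.py
```

```text
top green 17 -20.3 r 0.0567
top yellow 20 -65.4 r 0.0333
side green 13 -24.8 r 0.0591
side yellow 25 -65.1 r 0.034
t 18.2 tcp [0.544  0.0606 0.0926] jaw+90 121.93 dir 121.82 r 0.0791 F [-1.1 -0.9  0.2] T [-0.19  0.13 -0.51] w 0.0205 tilt [-1.    -0.003 -0.008] q6 55.8
```

Call:
jog_arm(plan=[[0,-0.002,0,-1.5],[0,-0.004,0.0001,-3],[0,-0.005,0.0001,-3.5],[0,-0.005,0.0001,-3.5],[0,-0.005,0.0001,-3.5],[0,-0.005,0.0001,-3.5],[0,-0.005,0.0001,-3.5],[0,-0.005,0.0001,-3.5],[0,-0.004,0.0001,-3],[0,-0.002,0,-1.5]])

```text
time: 19.2
eef_pos: [0.5147, 0.0289, 0.0927]
tcp_rot: [165.7, 89.6, 139.6]
wrist_force: [0.1, -1.0, -0.4]
grip_width: 0.0206
```

```bash
python3 ang.py
```

```text
top yellow 2 -37.8 r 0.0456
side green 13 -24.8 r 0.0591
side yellow 28 -36.1 r 0.0337
t 19.6 tcp [0.5148 0.0292 0.0927] jaw+90 153.62 dir 153.21 r 0.0794 F [-0.4 -1.6 -0.7] T [-0.33  0.11 -0.82] w 0.0206 tilt [-1.     0.002 -0.008] q6 20.4
```

Call:
jog_arm(plan=[[0,-0.002,0,-1.5],[0,-0.004,0.0001,-3],[0,-0.004,0.0001,-3],[0,-0.004,0.0001,-3],[0,-0.002,0,-1.5],[0,0,0,0],[0,0,0,0],[0,0,0,0],[0,0,0,0],[0,0,0,0]])

```text
time: 20.6
eef_pos: [0.5086, 0.0129, 0.0926]
tcp_rot: [170.7, 89.6, 157.0]
wrist_force: [-1.4, -2.0, -0.4]
grip_width: 0.0209
```

```bash
cat ang.py >ang2.py; cat >>ang2.py <<'E'
import sys
out=[]
for c in ("top","side"):
    A=ps[c]["avg"]; A=255*((A-20)/150).clip(0,1)**.8; k=proj(ps[c],[.61,-.01,.084]).round().astype(int); h=19
    out.append(cv2.resize(A[k[1]-h:k[1]+h+1,k[0]-h:k[0]+h+1].astype(np.uint8),(390,390),interpolation=cv2.INTER_CUBIC)); print(c,"crop origin",k-h)
cv2.imwrite(sys.argv[1],np.hstack(out))
E
python3 ang2.py pics/c8.png
```

```text
side green 12 -25.4 r 0.0595
side yellow 25 -25.0 r 0.0338
t 21.0 tcp [0.5086 0.0129 0.0926] jaw+90 166.36 dir 165.81 r 0.0795 F [-0.  -1.9  0.2] T [-0.36  0.08 -0.86] w 0.0212 tilt [-1.     0.001 -0.007] q6 5.8
top crop origin [292 160]
side crop origin [322 162]
```

View pics/c8.png

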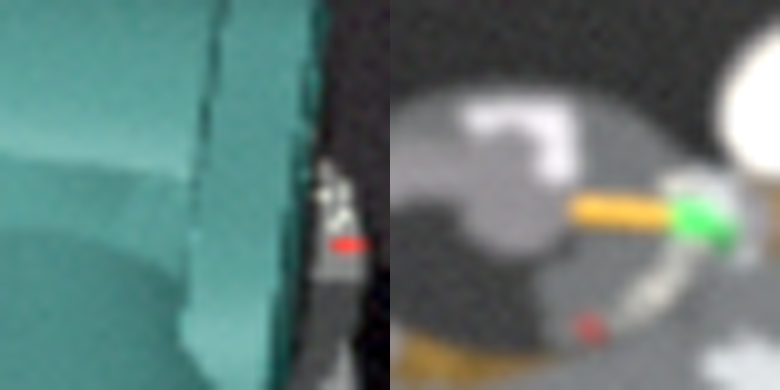

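Picture 8: in the side view, the end of the yellow pointer at (672,213) touches the middle of the green clamp's inner edge at (673,213). The gripper hides the mark from the top camera. One last steadiness check, then I'll hand in.

```bash
python3 - <<'E'
from ang import *
p=ps["side"]
for t in ("pointer_tip","mark_edge","stem_seat","lever"): print(t,[(np.round(d["centre"],1).tolist(),round(d["conf"],2),ray(p,d["centre"],.084)[:2].round(4).tolist()) for d in manip.pinpoint(p,t)[:2]])
print("qd",s["qd"].round(3)); print(manip.sign_off())
E
```

```text
side green 12 -25.4 r 0.0595
side yellow 26 -24.5 r 0.0334
t 21.4 tcp [0.5086 0.0129 0.0926] jaw+90 166.36 dir 165.82 r 0.0795 F [-0.6 -2.5 -0.3] T [-0.33  0.11 -0.83] w 0.0206 tilt [-1.     0.001 -0.007] q6 5.8
pointer_tip [([349.4, 181.8], 0.61, [0.6337, -0.0203])]
mark_edge [([353.2, 182.9], 0.43, [0.6437, -0.0285])]
stem_seat [([334.0, 182.7], 0.62, [0.585, -0.01])]
lever [([370.3, 325.6], 0.77, [0.5173, -0.5036]), ([275.3, 334.4], 0.6, [0.291, -0.4606])]
qd [ 0.052 -0.059  0.005 -0.069 -0.088 -0.017]
the job is handed in; nothing more can be done
None
```

I fitted the middle-sized lever over the stem, down on its shoulder and pointing away from the pointer. I then swung it about 70° anticlockwise, which turned the stem about 60°, and handed in at 21.4 s still gripping it. No verdict was reported.

**Checks that agreed:**
- **Seating:** the lever's underside is at z ≈ 0.090 m, and the wrist force showed the shoulder taking its weight.
- **Pointer and mark:** in the side view the pointer's end touches the middle of the green mark's inner edge. By colour, the pointer is at −24.5° to −25° and the mark at −25.4°.
- **Steadiness:** the tool pose did not change over the last 0.8 s, and the fingers held at about 21 mm.

**Checks that disagreed or could not be made:**
- **Mark angle:** before the swing, the top camera put the mark at about −20.3°, against about −25° from the side. The arm's own angle puts the pointer at about −21°. All of these are within the 6 mm (about 7°) allowed.
- **Network points:** the final pointer and mark points came out about 13 mm apart. They were low-confidence and their mark point lies too far out, so I trusted the picture and the colour fit.
- **Top camera:** the arm hid the mark from it at the end, so the final match rests on the side view.

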